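# Press a die with one turn of the bench press flywheel

### The arm

A 7-joint arm with a two-finger parallel gripper is mounted at the origin on a cart in front of the work surface, level with it; the furniture and walls round the work are solid. World frame = base frame: x ahead of the robot, y to its left, z up, the work surface at z = 0. Lengths are in m, angles in rad, forces in N, time in s.
With the tool pointing down it reaches from about 0.35 to 0.9 m from the base axis. Payload 19.9 kg.
Tool frame: the origin (TCP) lies midway between the tips of the shut fingers; the grasp point (between the pads) lies 19 mm behind it; z points along the fingers, y is the line along which they close (so a half turn about z gives the same grasp; the last joint's range is limited). The gripper opens to 85 mm and grips with 20 to 120 N. Pads are 22 mm wide; open, the fingers measure 114 mm over their backs; the gripper's body (76 mm by 85 mm) begins 54 mm behind the grasp point. The pads swing forward as they close: fully open they stand 13 mm farther back than shut.
Start: joints at [1.302, 0.417, -0.01, 1.614, 0.005, 1.111, -0.053], TCP at [0.141, -0.609, 0.231] pointing down, gripper open.
Joint ranges: [-2.81, 2.81], [-0.39, 2.02], [-1.27, 1.25], [0.06, 2.57], [-1.19, 4.33], [0.19, 2], [-2.82, 2.82]. Speed limits (rad/s): [1.89, 1.89, 2.39, 2.39, 3.01, 3.01, 3.01].

### API

Orientations are given as [roll, pitch, yaw] about the fixed x, y, z axes, in that order (R = Rz(yaw) Ry(pitch) Rx(roll)).
In Python, from bench import monitor, eyes, workorder, models gives the robot as it stands. The module is installed in compiled form; this text tells all that it offers.
- The arm moves only by the tool send_rows, never from a script. Its argument "steps" is a list of rows, each a list of 3 entries, a list of its own where there are three numbers: the opening, from 0 (shut) to 1 (fully open), then the shift along the tool's x, y, z in cm, then the turn, a rotation vector about the tool's x, y, z in degrees. A call has 1 to 5 rows; each row shifts and turns the commanded pose from where the row before left it, along the tool's axes as they then stand; what a row does not reach is not made up. A row lasts 1/10 s, in which the tool goes at most 50 mm and 8.59 degrees, less where a joint would pass 70% of its speed; a pose out of reach is approached as far as the arm can. A call with a gripper value outside its range is refused whole. The fingers move at their own pace and stop on an object; the grip force is fixed at half the most. Time passes only in rows, so rows that do not move let the fingers close. It gives the time, the measured TCP pose, the force, the opening and the grip force at its end, in the units of the state.
- monitor.get_obs(): the state, without advancing time (a new reading comes with each control period).
- eyes.get_image(name): name is "scene" or "side" or "wrist"; returns the picture (384x512x3 uint8, red, green, blue); there is no depth.
- eyes.calibration(name): a dict with "mtx" (3x3 intrinsics, pixels), "pose" (4x4, takes a point from camera to world coordinates). Camera axes: x right, y up, looking along -z (the intrinsics and any distortion apply to the point x, -y, -z); pixel columns grow to the right and rows downward; lengths in m; the calibration is good to about 2 mm. A picture is of the moment at which its call begins: read the wrist's pose just before it. calibration takes no time and is no camera call; for the wrist camera it gives the pose at the moment of the call.
- workorder.hand_in(): hands the job in; it is judged then, once.
Trained networks look in the newest picture that a camera, given by its name, has taken for a name from the list of things; names that differ only in an ending like _2 or _b are one class to them, and where a whole thing is asked for, a point or a joint stands for the part that bears it (a point fixed in the world has none). Each returns a list of dicts, best first, with "confidence" (0 to 1); they miss things now and then, are a little off and sometimes report something else, mostly with a low value. They report only what shows in the picture. A call takes as long as a camera call. They do not tell look-alikes from the thing itself.
- models.cut_out(camera, name): "mask" (384x512 bool, what is visible of it) and "point" ([column, row] in pixels, amid what is visible of it).
The state is a dict: "time_s": time; "q": joint angles; "joint_velocities": joint speeds; "joint_torque": joint torques, N m; "tcp_pos": TCP position; "orientation": TCP orientation; "wrist_force": force on the tool from outside, world axes, zero at the start; "ft_torque": the same for the moment, N m; "finger_gap": opening from 0.0 (shut) to 1.0 (fully open); "grip_force": force on a finger pad.
Only numpy, scipy, OpenCV 4.12 (cv2) and the standard library are available. Lean on these libraries where they do the work, as an engineer would, in place of code of your own. Each camera call takes 0.05 s, during which the arm holds its last target. There are 200 camera calls.

### The job

Lay the small grey die block in the nest of the bench press with its plunger facing the ram, let go of it, then take the upright handle on the flywheel and turn the wheel clockwise (seen from above) through exactly one full revolution, so that the ram presses the plunger in once and draws back, and leave the wheel at rest where it started. Feel your way round with the handle: it stands on a spring slide that must not be strained out or in by more than 4 mm (stay well under 10 N of pull towards or away from the hub). Do not turn the wheel back or on into a second stroke, and leave the jar, the brown bottle and the tape roll where they are.

Things in the scene. Friction and masses are not known exactly. Their poses are not given: they have to be found in the camera images.
- press: Bench press, fixed: aluminium bed 160 x 294 mm with the nest and, beside it, a grey gearbox carrying a level flywheel. Origin on the bench under the nest's middle; +y is the way the ram pushes (gearbox to anvil), z up. In its frame: anvil face at y +36 mm, ram (14 mm rod, at z 26 mm) tip at y -50 mm when back, gearbox (top at z 50 mm) from y -70 to -224 mm.
- gearbox_top (a point): Middle of the gearbox's top, 147 mm from the nest in the press's -y, 50 mm over the bench, axes as the press. The drive head with the flywheel (steel disc, 114 mm in diameter, top 72 mm over the bench, hub 78 mm) is set anywhere there: its upright axis lies within 20 mm in x and in y of this point, not measured more closely.
- nest (a point): Middle of the nest's floor, 6 mm over the bench, axes as the press. A channel along y, 36 mm wide, between walls 74 mm long, 8 mm thick, with flared lips ending 21 mm over the bench; open to the ram, closed by the anvil (46 mm high) at +y. A die laid with its middle over this point has about 4 mm to the anvil and 8 mm from plunger to ram.
- die_mid (a point): Centre of the loose die: grey block 32 (x) x 64 (y) x 40 (z) mm, about 0.2 kg, lying z up on the bench; this point is 20 mm over its underside. A steel plunger, 16 mm thick, stands 10 mm out of the middle of its -y end. In the nest its +y must point as the press's +y. Grasp it across its 32 mm width, by the upper 20 mm when it goes into the nest.
- die_face (a point): Middle of the die's -y end face, from which the plunger stands out; 32 mm from die_mid.
- handle_mid (a point): Middle of the black upright round handle on the flywheel: 22 mm in diameter, 38 mm tall, this point 99 mm over the bench. It spins freely on its own axis, so it can be led round without turning the gripper. It stands 50 mm from the wheel's axis, at the start in the press's -x direction from it, up to 1 rad either way. It gives on a spring slide in the wheel's radial direction only.
- handle_slide (a joint): Give of the handle on its spring slide along the wheel's radius, m: 0 at rest (50 mm from the axis), positive outwards, 2500 N/m. More than 4 mm (10 N) either way overstrains it.
- handwheel (a joint): Turn of the flywheel, rad: 0 at the start, growing clockwise from above; 6.283 is one turn. The ram goes out in the first half and back in the second. Wheel and load resist the handle with up to 8 N in the first half; in the second the ram's spring drives it on with up to 4 N; near 0 and 6.283 hardly any force acts and the wheel stays about where it is left.
- press_ram (a joint): Ram travel, m: 0 drawn back, 0.020 fully out at half a turn.
- plunger (a joint): How far the plunger is pushed into the die, m: 0 at the start, about 0.008 when pressed by a full stroke; it stays where it is pushed (8 N of friction).
- jar: White screw-cap jar, 44 mm in diameter, 50 mm tall, loose bystander; origin under its middle.
- amber_bottle: Brown bottle with dark cap, 31 mm in diameter, 66 mm tall, loose bystander; origin under its middle.
- tape: Roll of tape lying flat, 70 mm across, 25 mm tall, loose bystander; origin under its middle.
Things that resemble listed ones, but are neither listed nor needed, are in the scene too. What is shaped like the part that bears die_mid but purple is not meant.

How it is judged:
On the way, in this order (a step that is already met when the one before it is completed fails the run):
1. the die lies released in the nest, plunger still out, wheel not yet turned (horizontal distance between die_mid and nest below 0.012 m and x of die_mid in the frame of press between -0.0045 and 0.0045 m and z of die_mid in the frame of press between 0.022 and 0.03 m and angle between the y axis of die_mid and the y axis of press, either way round below 0.12 rad and angle between die_mid's own z axis and vertical below 0.12 rad and y of die_face in the frame of press below 0 m and contact force between the fingers and die below 0.1 N and value of joint plunger below 0.003 m and value of joint handwheel between -0.3 and 0.3 rad), for 0.2 s.
2. half-way round, the ram is out and has pressed the plunger in (value of joint press_ram above 0.0185 m and value of joint plunger above 0.006 m), for 0.05 s.
At the end, for the whole second after the job is handed in: The wheel stands still within 0.16 rad (8 mm at the handle) of one full clockwise turn, the ram is back within 2 mm, the plunger is in by over 6 mm, and the die lies flat in the nest, within 12 mm of its middle (4.5 mm sideways) and 0.12 rad, plunger towards the ram (horizontal distance between die_mid and nest below 0.012 m and x of die_mid in the frame of press between -0.0045 and 0.0045 m and z of die_mid in the frame of press between 0.022 and 0.03 m and angle between the y axis of die_mid and the y axis of press, either way round below 0.12 rad and angle between die_mid's own z axis and vertical below 0.12 rad and y of die_face in the frame of press below 0 m and value of joint handwheel between 6.123 and 6.443 rad and value of joint plunger above 0.006 m and value of joint press_ram below 0.002 m and velocity of joint handwheel between -0.05 and 0.05 rad/s); the robot touches nothing.
It fails at once if the handle's spring slide is strained by more than 4 mm (10 N) (value of joint handle_slide above 0.004 m or value of joint handle_slide below -0.004 m).
It fails at once if the wheel is turned back past its start, or on into a second stroke (value of joint handwheel above 6.683 rad or value of joint handwheel below -0.4 rad).
It fails at once if the jar, the brown bottle or the tape roll is moved by more than 20 mm (distance of any of jar, amber_bottle, tape from where it was at the start of the episode above 0.02 m).
It also fails if it takes over 67 s, if anything falls off the work surface, if the arm or the gripper's body presses on something with over 40 N, if the wrist force passes 120 N, or if a joint passes its speed limit or range.

## Working session

There is one attempt and no reset: what is moved stays moved. The work goes in short steps, Python scripts to look and compute and a tool call to move; the robot and the scene stay as the last step left them, time stands still between calls to the robot, and variables do not carry over. Pictures are saved under pics/ and viewed, at most 10 in all, crops included, and the job is handed in when it is done.

Besides the shell and the picture viewer there is one more tool, called after ">>>" as a command line: name --argument value ..., lists and objects as JSON in quotes. send_rows: Moves the arm, as the interface text tells. Its arguments: {"type":"object","properties":{"steps":{"type":"array","items":{"type":"array"}}},"required":["steps"]}

```bash
mkdir -p pics; cat > h.py <<'E'
import numpy as np, cv2
from bench import monitor, eyes, workorder, models
def cal(n):
    c=eyes.calibration(n); return np.array(c['mtx']),np.array(c['pose'])
def ray(n,px,c=None):
    K,P=c or cal(n); u=np.linalg.inv(K)@[px[0],px[1],1]
    d=P[:3,:3]@[u[0],-u[1],-u[2]]; return P[:3,3],d/np.linalg.norm(d)
def atz(n,px,z,c=None):
    o,d=ray(n,px,c); return o+d*(z-o[2])/d[2]
def tri(rs):
    A=0;b=0
    for o,d in rs:
        M=np.eye(3)-np.outer(d,d);A=A+M;b=b+M@o
    return np.linalg.solve(A,b)
def proj(n,p,c=None):
    K,P=c or cal(n); q=P[:3,:3].T@(np.array(p)-P[:3,3]); u=K@[q[0],-q[1],-q[2]]; return u[:2]/u[2]
def shot(n,f):
    c=cal(n); im=eyes.get_image(n); cv2.imwrite('pics/'+f,cv2.cvtColor(im,cv2.COLOR_RGB2BGR)); return im,c
E
python3 - <<'E'
from h import *
ims=[]
for n in ('scene','side'):
    im,c=shot(n,n+'0.png'); ims.append(im); print(n,c[1][:3].round(2).tolist(),c[0][0,0])
    for k in ['press','die_mid','handle_mid','handwheel','jar','amber_bottle','tape','press_ram']:
        for r in models.cut_out(n,k)[:3]: print(k,np.round(r['confidence'],2),np.round(r['point']),r['mask'].sum(),atz(n,r['point'],.03).round(3))
print(monitor.get_obs())
E
```

```text
scene [[-0.54, 0.63, -0.56, -0.21], [-0.84, -0.41, 0.36, 0.59], [-0.0, 0.66, 0.75, 1.08]] 444.8693096583651
press 0.85 [275. 184.] 3140 [0.545 0.023 0.03 ]
die_mid 0.9 [222. 242.] 418 [0.443 0.276 0.03 ]
die_mid 0.8 [158. 293.] 446 [0.394 0.494 0.03 ]
die_mid 0.52 [178. 249.] 321 [0.49 0.39 0.03]
handle_mid 0.4 [312. 162.] 69 [ 0.556 -0.133  0.03 ]
handle_mid 0.19 [280. 184.] 3119 [0.534 0.012 0.03 ]
handwheel 0.88 [297. 161.] 741 [ 0.589 -0.095  0.03 ]
handwheel 0.48 [281. 181.] 3289 [0.543 0.002 0.03 ]
jar 0.65 [279. 241.] 268 [0.357 0.14  0.03 ]
amber_bottle 0.62 [197. 194.] 152 [0.639 0.252 0.03 ]
tape 0.92 [364. 199.] 404 [ 0.343 -0.169  0.03 ]
press_ram 0.41 [222. 241.] 415 [0.445 0.274 0.03 ]
press_ram 0.38 [311. 159.] 70 [ 0.569 -0.14   0.03 ]
side [[-0.98, 0.11, -0.14, 0.33], [-0.18, -0.56, 0.81, 1.18], [0.02, 0.82, 0.57, 0.84]] 406.2274863408019
press 0.84 [250. 191.] 2015 [0.552 0.034 0.03 ]
die_mid 0.79 [274. 244.] 323 [0.428 0.291 0.03 ]
die_mid 0.78 [273. 301.] 500 [0.398 0.502 0.03 ]
die_mid 0.6 [240. 265.] 459 [0.506 0.394 0.03 ]
handle_mid 0.42 [263. 155.] 62 [ 0.547
[... 330 characters left out ...]
'q': array([ 1.30252118,  0.41741457, -0.01027949,  1.61359663,  0.00468524,
        1.11068138, -0.05298036]), 'joint_velocities': array([-0.0001607 , -0.00123037,  0.00038369, -0.00021214, -0.00179632,
       -0.00185956, -0.00023813]), 'joint_torque': array([-1.52951408e-03, -8.64208031e+01,  6.76488038e-01, -4.35204470e+01,
        1.90970383e-02,  1.93520005e-03,  3.34480944e-05]), 'tcp_pos': array([ 0.1405153 , -0.60898698,  0.2312525 ]), 'orientation': array([-3.14151834e+00,  3.45756264e-05,  2.26772552e-01]), 'wrist_force': array([ 0.26871054, -0.2220546 , -0.15181437]), 'ft_torque': array([-0.01697859, -0.00145764,  0.0065695 ]), 'grip_force': 0.0, 'finger_gap': 0.9981713537112343}
```

View pics/scene0.png

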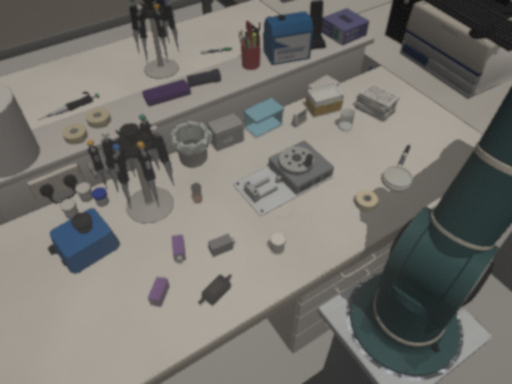

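View pics/side0.png

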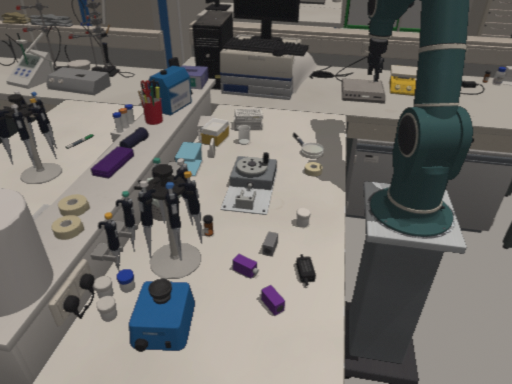

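The grey die sits at scene (222,243) and side (271,243), near (0.44, 0.28). The press is at scene (280,180), with its flywheel at (297,160) and its handle on the robot side at about (311,160). Purple look-alikes are at scene (178,249) and (158,293). I'll move in over the press for a wrist look.

>>> send_rows --steps '[[1,[2.5,-3.2,-0.4],[0,0,0]],[1,[2.5,-3.2,-0.4],[0,0,0]],[1,[2.5,-3.2,-0.4],[0,0,0]],[1,[2.5,-3.2,-0.4],[0,0,0]],[1,[2.5,-3.2,-0.4],[0,0,0]]]'

```text
time_s: 1.4
tcp_pos: [0.2268, -0.4234, 0.2515]
orientation: [3.141, 0.0, 0.227]
wrist_force: [1.2, -0.4, 0.7]
finger_gap: 1.0
grip_force: 0.0
```

>>> send_rows --steps '[[1,[2.5,-3.2,-0.4],[0,0,0]],[1,[2.5,-3.2,-0.4],[0,0,0]],[1,[2.5,-3.2,-0.4],[0,0,0]],[1,[2.5,-3.2,-0.4],[0,0,0]],[1,[2.5,-3.2,-0.4],[0,0,0]]]'

```text
time_s: 1.9
tcp_pos: [0.3126, -0.2394, 0.2717]
orientation: [3.141, -0.0, 0.227]
wrist_force: [1.7, -0.6, -0.8]
finger_gap: 0.998
grip_force: 0.0
```

>>> send_rows --steps '[[1,[2.5,-3.2,-0.4],[0,0,0]],[1,[2.5,-3.2,-0.4],[0,0,0]],[1,[2.5,-3.2,-0.4],[0,0,0]],[1,[2.5,-3.2,-0.4],[0,0,0]],[1,[2.5,-3.2,-0.4],[0,0,0]]]'

```text
time_s: 2.4
tcp_pos: [0.3984, -0.0553, 0.2917]
orientation: [3.141, -0.001, 0.227]
wrist_force: [0.5, -0.4, 0.2]
finger_gap: 1.003
grip_force: 0.0
```

```bash
python3 - <<'E'
from h import *
im,c=shot('wrist','w1.png'); print(c[1].round(3).tolist(),c[0].tolist())
np.save('w1c.npy',np.array([c[0].tolist(),c[1][:3,:3].tolist()]))
for k in ['press','die_mid','handle_mid','handwheel','jar']:
    for r in models.cut_out('wrist',k)[:3]: print(k,np.round(r['confidence'],2),np.round(r['point']),r['mask'].sum(),atz('wrist',r['point'],.05,c).round(3))
E
```

```text
[[0.224, 0.928, 0.297, 0.475], [-0.975, 0.214, 0.068, -0.038], [-0.001, -0.305, 0.952, 0.435], [0.0, 0.0, 0.0, 1.0]] [[337.50516166835894, 0.0, 255.41226597238156], [0.0, 337.50516166835894, 190.3752312520428], [0.0, 0.0, 1.0]]
press 0.9 [245.  41.] 14818 [ 0.513 -0.018  0.05 ]
die_mid 0.65 [ 3. 54.] 435 [0.443 0.229 0.05 ]
handle_mid 0.83 [314.  44.] 626 [ 0.526 -0.09   0.05 ]
handle_mid 0.22 [246.  44.] 14838 [ 0.51 -0.02  0.05]
jar 0.66 [ 87. 150.] 1614 [0.359 0.135 0.05 ]
```

View pics/w1.png

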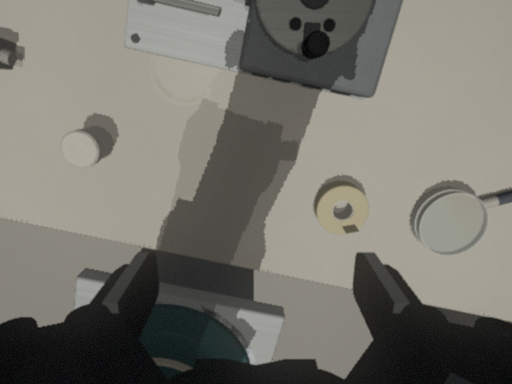

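The wrist camera shows the press cut off at the top: the handle is at (316,44), and the handle side of the wheel faces the robot. The die's plunger is at the far left (15,52), the jar at (80,148) and the tape at (342,210). I'll move further out to see the die and the press together.

>>> send_rows --steps '[[1,[4.4,-2.1,0],[0,0,0]],[1,[4.4,-2.1,0],[0,0,0]],[1,[4.4,-2.1,0],[0,0,0]],[1,[4.4,-2.1,0],[0,0,0]],[1,[4.4,-2.1,0],[0,0,0]]]'

```text
time_s: 3.2
tcp_pos: [0.5903, 0.0943, 0.2907]
orientation: [3.141, 0.001, 0.224]
wrist_force: [0.2, -2.1, 1.8]
finger_gap: 0.997
grip_force: 0.0
```

>>> send_rows --steps '[[1,[0,0,0],[0,0,0]],[1,[0,0,0],[0,0,0]]]'

```text
time_s: 3.4
tcp_pos: [0.5889, 0.0944, 0.2902]
orientation: [-3.141, 0.002, 0.227]
wrist_force: [0.1, 0.1, 0.1]
finger_gap: 1.001
grip_force: 0.0
```

```bash
python3 - <<'E'
from h import *
import pickle
im,c=shot('wrist','w2.png'); d={'c':c}
for k in ['press','die_mid','handle_mid','handwheel','jar','amber_bottle','tape']:
    d[k]=models.cut_out('wrist',k)
    for r in d[k][:3]: print(k,np.round(r['confidence'],2),np.round(r['point']),r['mask'].sum(),atz('wrist',r['point'],.05,c).round(3))
pickle.dump(d,open('w2.pkl','wb'))
E
```

```text
press 0.96 [317. 172.] 21314 [0.583 0.019 0.05 ]
die_mid 0.96 [ 18. 162.] 1889 [0.516 0.362 0.05 ]
die_mid 0.55 [397. 259.] 585 [ 0.496 -0.112  0.05 ]
die_mid 0.25 [127.  72.] 1115 [0.644 0.249 0.05 ]
handle_mid 0.96 [396. 258.] 621 [ 0.496 -0.111  0.05 ]
handwheel 0.81 [397. 208.] 7850 [ 0.562 -0.087  0.05 ]
jar 0.83 [188. 303.] 1162 [0.371 0.138 0.05 ]
amber_bottle 0.83 [126.  74.] 1100 [0.642 0.25  0.05 ]
amber_bottle 0.16 [314. 174.] 21472 [0.58  0.021 0.05 ]
```

View pics/w2.png

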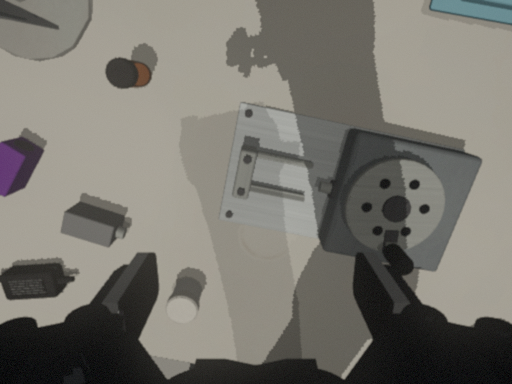

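The wrist view shows everything needed:
- **Press:** the bed's left corners are at (240,104) and (222,220). The nest runs from (245,170) to (310,180), and the ram is at (325,186).
- **Wheel:** the hub is at (396,208), and the handle leans out from (391,238) to (400,262).
- **Die:** the block is at (93,224), with its plunger at (122,229) pointing right towards the press. That is the correct way round.

I'll enlarge it for exact pixels.

```bash
python3 - <<'E'
import cv2
im=cv2.imread('pics/w2.png')
a=cv2.resize(im[95:285,210:490],None,fx=2.8,fy=2.8,interpolation=cv2.INTER_CUBIC)
for i in range(0,280,20): cv2.putText(a,str(210+i),(int(i*2.8),8),0,.3,(0,0,255),1); cv2.line(a,(int(i*2.8),10),(int(i*2.8),16),(0,0,255),1)
for i in range(5,190,20): cv2.putText(a,str(95+i),(0,int(i*2.8)+3),0,.3,(0,0,255),1)
cv2.imwrite('pics/w2c.png',a)
b=cv2.resize(im[185:265,45:145],None,fx=6,fy=6,interpolation=cv2.INTER_CUBIC)
for i in range(5,100,10): cv2.putText(b,str(45+i),(int(i*6)-8,8),0,.3,(0,0,255),1)
for i in range(5,80,10): cv2.putText(b,str(185+i),(0,int(i*6)+3),0,.3,(0,0,255),1)
cv2.imwrite('pics/w2d.png',b)
E
```

```text
(no output)
```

View pics/w2c.png

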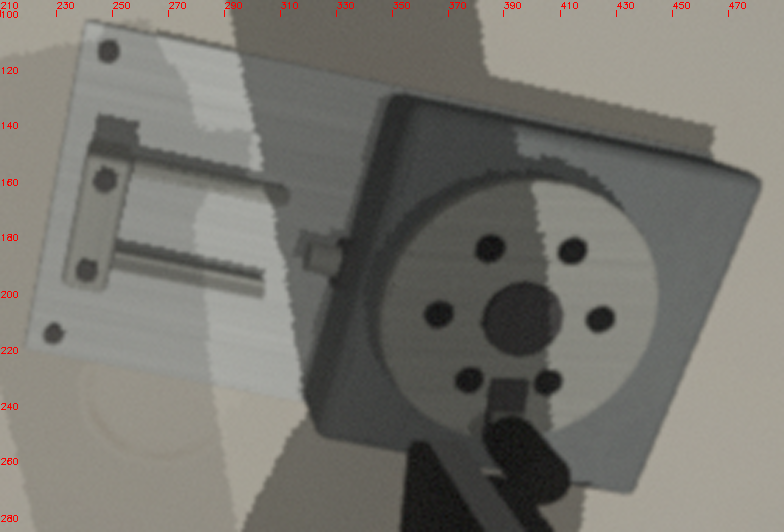

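View pics/w2d.png

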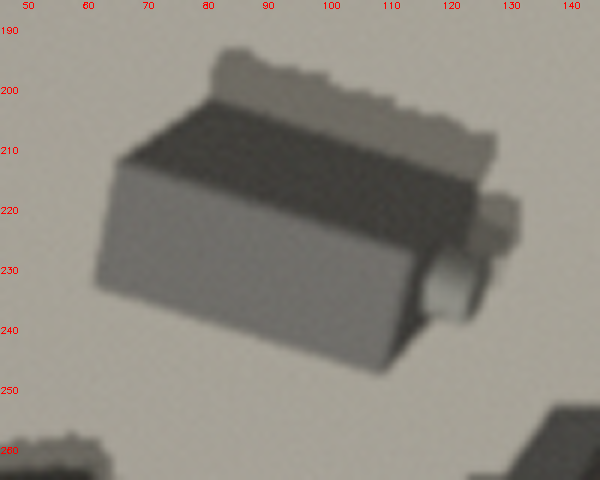

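The crops show the die's light top face with corners (65,212), (114,227), (109,247) and (61,233), and its bottom edge at (81,201)–(125,215). Now I'll fit the poses.

```bash
cat > fit.py <<'E'
from h import *
import pickle
from scipy.optimize import least_squares as ls
d=pickle.load(open('w2.pkl','rb')); c=d['c']; P=lambda p:proj('wrist',p,c)
cr=lambda x,y:np.array([210+x/2.8,95+y/2.8])
def T(v,p):
    s,co=np.sin(v[2]),np.cos(v[2]); return [v[0]+co*p[0]-s*p[1],v[1]+s*p[0]+co*p[1],p[2]]
# die
dp=[((.016,.032,.04),(65,212)),((.016,-.032,.04),(114,227)),((-.016,-.032,.04),(109,247)),((-.016,.032,.04),(61,233)),((.016,.032,0),(81,201)),((.016,-.032,0),(125,215))]
r=ls(lambda v:np.concatenate([P(T(v,[p[0],p[1],p[2]+v[3]]))-u for p,u in dp]),[.45,.28,.1,0]); print('die x y yaw dz',r.x.round(4),'res px',np.abs(r.fun).max().round(2))
pp=[((.08,.07,.006),cr(86,18)),((-.08,.07,.006),cr(26,348))]
g=[((1,-.224,.05),cr(762,182)),((-1,-.224,.05),cr(632,492))]
an=[((.023,.036,.046),0)]
def f(v):
    e=[P(T(v,p))-u for p,u in pp]+[P(T(v,(p[0]*v[3],p[1],p[2]+v[4])))-u for p,u in g]
    return np.concatenate(e)
r2=ls(f,[.6,.05,.1,.07,0]); print('press x y yaw gw dz',r2.x.round(4),r2.fun.round(1)); v=r2.x
for n,p in [('wall+ tops',(.018,.036,.021)),('',(.018,-.038,.021)),('wall- ',(-.018,.036,.021)),('',(-.018,-.038,.021)),('ram',(0,-.05,.026)),('anvil',(0,.036,.046))]:
    u=P(T(v,p)); print(n,p,((u-[210,95])*2.8).round())
inv=lambda w:(np.array([[np.cos(v[2]),np.sin(v[2])],[-np.sin(v[2]),np.cos(v[2])]])@(w[:2]-v[:2])).round(4)
for n,u,z in [('hub',cr(522,319),.078),('disc',cr(519,308),.072),('handtop',cr(540,477),.118),('handbase',cr(512,447),.08)]:
    w=atz('wrist',u,z,c); print(n,w.round(4),'press frame',inv(w))
o=[]
for k,i in (('die_mid',0),('handle_mid',0)):
    rs=[]
    for n in ('scene','side'):
        eyes.get_image(n); rs.append(ray(n,models.cut_out(n,k)[0]['point']))
    print(k,tri(rs).round(3))
E
python3 fit.py
```

```text
die x y yaw dz [ 0.4343  0.2864 -0.1097 -0.0139] res px 0.49
press x y yaw gw dz [ 0.5597  0.0528  0.0168  0.076  -0.0091] [ 0.5  0.2 -0.9  0.4  0.6 -0.  -0.3 -0.5]
wall+ tops (0.018, 0.036, 0.021) [134. 178.]
 (0.018, -0.038, 0.021) [295. 211.]
wall-  (-0.018, 0.036, 0.021) [117. 253.]
 (-0.018, -0.038, 0.021) [274. 285.]
ram (0, -0.05, 0.026) [312. 257.]
anvil (0, 0.036, 0.046) [125. 231.]
hub [ 0.568  -0.0728  0.078 ] press frame [ 0.0062 -0.1258]
disc [ 0.5706 -0.0731  0.072 ] press frame [ 0.0088 -0.1261]
handtop [ 0.5202 -0.0809  0.118 ] press frame [-0.0417 -0.133 ]
handbase [ 0.5135 -0.0877  0.08  ] press frame [-0.0486 -0.1397]
die_mid [ 0.461  0.299 -0.111]
handle_mid [ 0.526 -0.088  0.098]
```

>>> send_rows --steps '[[1,[-1.7,-3.6,1.5],[0,0,0]],[1,[-1.7,-3.6,1.5],[0,0,0]],[1,[-1.7,-3.6,1.5],[0,0,0]],[1,[-1.7,-3.6,1.5],[0,0,0]],[1,[-1.7,-3.6,1.5],[0,0,0]]]'

```text
time_s: 4.7
tcp_pos: [0.4644, 0.2521, 0.2159]
orientation: [-3.142, -0.0, 0.227]
wrist_force: [0.6, 0.9, 0.3]
finger_gap: 1.001
grip_force: 0.0
```

>>> send_rows --steps '[[1,[-1.7,-3.6,1.5],[0,0,0]],[1,[0,0,0.5],[0,0,-8.5]],[1,[0,0,0.5],[0,0,-8.5]],[1,[0,0,0.5],[0,0,-8.5]],[1,[0,0,0.5],[0,0,-8.5]]]'

```text
time_s: 5.2
tcp_pos: [0.4408, 0.2825, 0.1812]
orientation: [-3.142, -0.0, 0.827]
wrist_force: [-0.2, -0.4, 0.4]
finger_gap: 0.997
grip_force: 0.0
```

>>> send_rows --steps '[[1,[0,0,0.5],[0,0,-8.5]],[1,[0,0,0.5],[0,0,-8.5]],[1,[0,0,0.5],[0,0,-8.5]],[1,[0,0,0.5],[0,0,-8.5]],[1,[0,0,0],[0,0,0]]]'

```text
time_s: 5.7
tcp_pos: [0.4406, 0.2821, 0.1607]
orientation: [-3.14, 0.0, 1.416]
wrist_force: [-1.1, -0.2, -1.5]
finger_gap: 1.002
grip_force: 0.0
```

```bash
python3 - <<'E'
from h import *
import pickle
o=monitor.get_obs(); print(o['tcp_pos'],o['orientation'])
print(eyes.calibration('wrist').keys())
im,c=shot('wrist','w3.png'); pickle.dump(c,open('w3.pkl','wb'))
for r in models.cut_out('wrist','die_mid')[:3]:
    print(r['confidence'],r['point'])
    m=r['mask'].astype('uint8')*255
    cs=max(cv2.findContours(m,0,2)[0],key=cv2.contourArea); print(cv2.approxPolyDP(cs,4,True)[:,0].tolist())
E
```

```text
[0.44061193 0.28214641 0.16069918] [-3.14026464e+00  9.29990583e-05  1.41630365e+00]
dict_keys(['mtx', 'pose'])
0.83 [257.7, 177.2]
[[241, 138], [241, 219], [261, 225], [278, 216], [277, 146], [273, 137]]
0.59 [310.0, 32.3]
[[259, 14], [255, 33], [266, 38], [267, 50], [333, 68], [349, 64], [361, 29], [356, 19], [276, 0], [271, 15]]
```

View pics/w3.png

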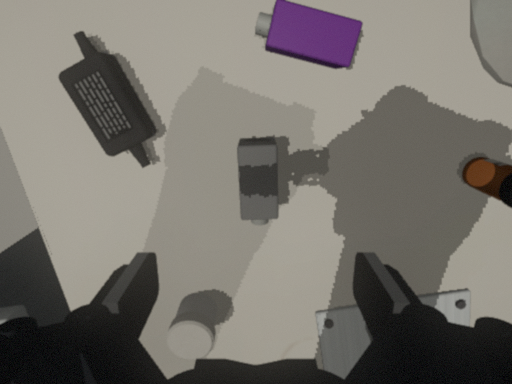

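The die is centred at (258,180) with its plunger at (260,222), pointing down the picture towards the press. The jar is at (192,335) and the bottle at (490,175).

```bash
python3 - <<'E'
from h import *
import pickle
from scipy.optimize import least_squares as ls
c=pickle.load(open('w3.pkl','rb')); print(c[1].round(3).tolist())
def T(v,p):
    s,co=np.sin(v[2]),np.cos(v[2]); return [v[0]+co*p[0]-s*p[1],v[1]+s*p[0]+co*p[1],p[2]]
im=cv2.cvtColor(cv2.imread('pics/w3.png'),cv2.COLOR_BGR2GRAY)[125:235,225:295]
p=cv2.resize(im,None,fx=1,fy=1)
print('row180',p[55].tolist()); print('row160',p[35].tolist()); print('row205',p[80].tolist()); print('col258',p[:,33].tolist())
E
```

```text
[[0.988, 0.146, 0.05, 0.453], [-0.155, 0.941, 0.3, 0.359], [-0.003, -0.304, 0.953, 0.304], [0.0, 0.0, 0.0, 1.0]]
row180 [143, 143, 142, 143, 142, 142, 143, 142, 143, 142, 142, 142, 139, 115, 77, 57, 57, 59, 57, 57, 57, 58, 60, 56, 56, 55, 57, 59, 57, 58, 56, 57, 54, 55, 54, 58, 58, 58, 56, 58, 56, 52, 52, 58, 58, 56, 57, 56, 54, 56, 54, 54, 61, 77, 81, 80, 82, 81, 80, 81, 78, 79, 80, 83, 87, 102, 106, 100, 85, 79]
row160 [143, 143, 143, 143, 142, 143, 143, 143, 142, 144, 142, 140, 120, 98, 94, 96, 95, 99, 96, 97, 98, 96, 98, 94, 97, 96, 96, 97, 95, 95, 96, 96, 96, 96, 93, 95, 96, 93, 95, 93, 92, 96, 93, 92, 93, 93, 94, 93, 93, 91, 91, 75, 71, 76, 79, 80, 78, 81, 80, 78, 80, 80, 80, 82, 82, 80, 82, 80, 80, 78]
row205 [143, 143, 143, 143, 142, 144, 143, 145, 143, 141, 142, 142, 144, 144, 135, 103, 93, 97, 95, 96, 96, 95, 94, 93, 96, 95, 95, 96, 93, 96, 93, 95, 95, 93, 94, 95, 95, 93, 94, 94, 93, 92, 96, 95, 93, 94, 94, 96, 93, 94, 92, 89, 84, 107, 133, 138, 141, 149, 149, 152, 160, 161, 161, 162, 161, 160, 160, 162, 161, 160]
col258 [143, 144, 144, 141, 143, 141, 142, 140, 141, 143, 142, 138, 115, 70, 46, 44, 52, 56, 57, 63, 74, 87, 95, 96, 95, 95, 97, 94, 95, 95, 96, 96, 96, 95, 94, 96, 94, 96, 93, 94, 87, 65, 55, 57, 54, 55, 58, 59, 55, 58, 56, 55, 56, 53, 57, 55, 58, 58, 56, 60, 55, 57, 60, 57, 58, 56, 56, 58, 68, 84, 89, 94, 94, 93, 95, 94, 95, 96, 95, 94, 93, 95, 94, 94, 93, 94, 96, 95, 95, 95, 94, 95, 95, 97, 102, 118, 121, 123, 121, 124, 133, 140, 144, 144, 143, 143, 143, 143, 143, 143]
```

```bash
python3 - <<'E'
from h import *
import pickle
from scipy.optimize import least_squares as ls
c=pickle.load(open('w3.pkl','rb'))
def T(v,p):
    s,co=np.sin(v[2]),np.cos(v[2]); return [v[0]+co*p[0]-s*p[1],v[1]+s*p[0]+co*p[1],p[2]+v[3]]
dp=[((-.016,.032,.04),(236.7,145.5)),((.016,.032,.04),(275.4,145.5)),((.016,-.032,.04),(278.4,219.5)),((-.016,-.032,.04),(240.9,219.5)),((0,.032,0),(258,137.3))]
for fx in (1,0):
    r=ls(lambda v:np.concatenate([proj('wrist',T(v*[1,1,1,fx],p),c)-u for p,u in dp]),[.44,.28,0,0]); print(r.x.round(4),r.fun.round(1))
E
```

```text
[ 0.4424  0.2797 -0.1208 -0.0049] [ 0.2  0.6  1.4 -0.7 -0.4 -0.7 -0.2  0.5 -1.2  0.4]
[ 0.4426  0.2809 -0.1208  0.    ] [-0.2  0.1  1.8 -1.2 -0.1  0.2 -0.5  1.3 -1.2 -0.2]
```

>>> send_rows --steps '[[1,[-0.1,0.2,3.5],[0,0,-2]],[1,[0,0,3.5],[0,0,0]],[1,[0,0,3.5],[0,0,0]],[1,[0,0,2.5],[0,0,0]],[1,[0,0,1.0],[0,0,0]]]'

```text
time_s: 6.3
tcp_pos: [0.4419, 0.2807, 0.0197]
orientation: [-3.14, 0.001, 1.445]
wrist_force: [0.1, -0.0, 0.1]
finger_gap: 0.999
grip_force: 0.0
```

>>> send_rows --steps '[[0,[0,0,0],[0,0,0]],[0,[0,0,0],[0,0,0]],[0,[0,0,0],[0,0,0]],[0,[0,0,0],[0,0,0]],[0,[0,0,0],[0,0,0]]]'

```text
time_s: 6.8
tcp_pos: [0.4433, 0.2813, 0.0226]
orientation: [3.14, -0.001, 1.448]
wrist_force: [-1.5, -2.5, 14.7]
finger_gap: 0.361
grip_force: 59.0
```

>>> send_rows --steps '[[0,[0,0,0],[0,0,0]],[0,[0,0,0],[0,0,0]],[0,[0,0,0],[0,0,0]],[0,[0,0,0],[0,0,0]],[0,[0,0,0],[0,0,0]]]'

```text
time_s: 7.3
tcp_pos: [0.4433, 0.2813, 0.0226]
orientation: [3.14, -0.001, 1.448]
wrist_force: [-2.3, -3.4, 14.4]
finger_gap: 0.357
grip_force: 59.0
```

>>> send_rows --steps '[[0,[0,0,-1],[0,0,0]],[0,[0,0,-3],[0,0,0]],[0,[0,0,-3],[0,0,-4]],[0,[0,0,-2],[0,0,-4]],[0,[-3,2.3,-3],[0,0,0]]]'

```text
time_s: 7.8
tcp_pos: [0.4636, 0.2543, 0.143]
orientation: [-3.141, -0.001, 1.597]
wrist_force: [1.8, -0.4, -0.7]
finger_gap: 0.359
grip_force: 60.4
```

>>> send_rows --steps '[[0,[-3,2.3,-3],[0,0,0]],[0,[-3,2.3,-3],[0,0,0]],[0,[-3,2.3,-3],[0,0,0]],[0,[-3,2.3,-3],[0,0,0]],[0,[0,0,0],[0,0,0]]]'

```text
time_s: 8.3
tcp_pos: [0.5639, 0.1289, 0.265]
orientation: [3.137, -0.0, 1.581]
wrist_force: [-0.4, 0.2, -2.6]
finger_gap: 0.359
grip_force: 60.6
```

```bash
python3 - <<'E'
from h import *
import pickle
o=monitor.get_obs(); print(o['tcp_pos'],o['orientation'],o['finger_gap'],o['wrist_force'])
im,c=shot('wrist','w4.png'); pickle.dump(c,open('w4.pkl','wb'))
a=cv2.resize(cv2.imread('pics/w4.png')[130:384,100:420],None,fx=2.3,fy=2.3,interpolation=cv2.INTER_CUBIC)
for i in range(0,320,20): cv2.putText(a,str(100+i),(int(i*2.3)-8,8),0,.3,(0,0,255),1); cv2.line(a,(int(i*2.3),10),(int(i*2.3),14),(0,0,255),1)
for i in range(10,254,20): cv2.putText(a,str(130+i),(0,int(i*2.3)+3),0,.3,(0,0,255),1)
cv2.imwrite('pics/w4c.png',a)
E
```

```text
[0.56390338 0.12893922 0.26499608] [ 3.13680425e+00 -2.10526733e-04  1.58106930e+00] 0.3593214650341651 [-0.38425898  0.16063958 -2.64531563]
```

View pics/w4c.png

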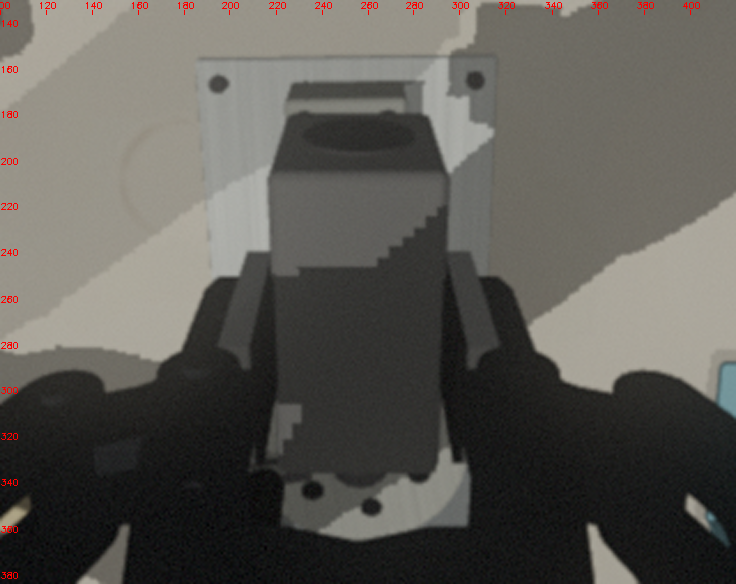

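The die is held straight between the fingers. Its far end's bottom edge is at crop (290–430,115). The bed's far edge runs from crop (197,59) to (496,57), and the anvil is at (287–424,82–99) behind the die.

```bash
cat > f4.py <<'E'
from h import *
import pickle
from scipy.optimize import least_squares as ls
c=pickle.load(open('w4.pkl','rb')); c2=pickle.load(open('w2.pkl','rb'))['c']
cr=lambda x,y:np.array([100+x/2.3,130+y/2.3]); cb=lambda x,y:np.array([210+x/2.8,95+y/2.8])
A=[cr(197,59),cr(496,57)]
w=[atz('wrist',u,.006,c) for u in A]; e=w[1]-w[0]
print('bed corners',np.round(w,4).tolist(),'width',np.linalg.norm(e).round(4),'ang',np.arctan2(e[1],e[0]).round(4))
b=[atz('wrist',u,.008,c) for u in (cr(218,84),cr(475,80))]; print('bolts',np.round(b,4).tolist(),np.arctan2(*(b[1]-b[0])[1::-1]).round(4))
for n,us,z in (('anvil bottom back?',(cr(291,82),cr(424,82)),.006),('anvil top back',(cr(287,99),cr(405,99)),.046)):
    print(n,[atz('wrist',u,z,c).round(4).tolist() for u in us])
def T(v,p):
    s,co=np.sin(v[2]),np.cos(v[2]); return [v[0]+co*p[0]-s*p[1],v[1]+s*p[0]+co*p[1],p[2]]
# joint fit, per-view xyz offset small prior
V4=[((-.08,.07,.006),cr(197,59)),((.08,.07,.006),cr(496,57))]
V2=[((.08,.07,.006),cb(86,18)),((-.08,.07,.006),cb(26,348)),((.076,-.224,.05),cb(762,182)),((-.076,-.224,.05),cb(632,492))]
def f(v):
    r=[proj('wrist',np.array(T(v,p))+v[3:6],c)-u for p,u in V4]+[proj('wrist',np.array(T(v,p))+v[6:9],c2)-u for p,u in V2]
    return np.concatenate(r+[v[3:9]/.003])
r=ls(f,[.56,.05,0]+[0]*6); print('press',r.x.round(4),r.fun[:12].round(1)); v=r.x
# die in hand: far end edges
for n,us,dz in (('top',(cr(269,172),cr(448,174)),.04),('bot',(cr(290,115),cr(430,115)),0)):
    z0=.265-.0226; q=[atz('wrist',u,z0+dz,c) for u in us]; e=q[1]-q[0]; print('die far',n,np.mean(q,0).round(4),np.linalg.norm(e).round(4),np.arctan2(e[1],e[0]).round(4))
    print(' implied depth scale ok if .032')
E
python3 f4.py
```

```text
bed corners [[0.4807, 0.1219, 0.006], [0.638, 0.1244, 0.006]] width 0.1573 ang 0.0156
bolts [[0.4915, 0.109, 0.008], [0.6273, 0.1124, 0.008]] 0.0247
anvil bottom back? [[0.5299, 0.1099, 0.006], [0.6006, 0.1106, 0.006]]
anvil top back [[0.5311, 0.1111, 0.046], [0.588, 0.1116, 0.046]]
press [ 5.598e-01  5.320e-02  2.090e-02  9.000e-04 -5.000e-04 -2.100e-03
 -9.000e-04  5.000e-04 -6.500e-03] [-0.8  0.4  0.7 -0.3 -0.4  0.5 -0.9 -0.8  1.   0.1  0.3  0.4]
die far top [0.564  0.1603 0.2824] 0.0309 -0.0036
 implied depth scale ok if .032
die far bot [0.5645 0.1593 0.2424] 0.0311 0.0086
 implied depth scale ok if .032
```

>>> send_rows --steps '[[0,[-3,-0.2,2],[0,0,-1]],[0,[-3,-0.2,3],[0,0,0]],[0,[-1.5,-0.1,4],[0,0,0]],[0,[0,0,4],[0,0,0]],[0,[0,0,4],[0,0,0]]]'

```text
time_s: 8.85
tcp_pos: [0.5563, 0.0582, 0.0899]
orientation: [-3.141, -0.0, 1.606]
wrist_force: [0.8, -0.2, -1.4]
finger_gap: 0.36
grip_force: 60.6
```

>>> send_rows --steps '[[0,[0,0,2],[0,0,0]],[0,[0,0,0],[0,0,0]],[0,[0,0,0],[0,0,0]]]'

```text
time_s: 9.15
tcp_pos: [0.5571, 0.059, 0.0721]
orientation: [-3.142, -0.001, 1.607]
wrist_force: [0.5, 0.0, -2.3]
finger_gap: 0.354
grip_force: 60.4
```

```bash
python3 - <<'E'
from h import *
import pickle
o=monitor.get_obs(); print(o['tcp_pos'],o['orientation'],o['wrist_force'])
im,c=shot('wrist','w5.png'); pickle.dump(c,open('w5.pkl','wb'))
a=cv2.resize(cv2.imread('pics/w5.png')[80:330,90:410],None,fx=2.3,fy=2.3,interpolation=cv2.INTER_CUBIC)
for i in range(10,320,20): cv2.putText(a,str(90+i),(int(i*2.3)-8,8),0,.3,(0,0,255),1); cv2.line(a,(int(i*2.3),10),(int(i*2.3),14),(0,0,255),1)
for i in range(0,250,20): cv2.putText(a,str(80+i),(0,int(i*2.3)+3),0,.3,(0,0,255),1)
cv2.imwrite('pics/w5c.png',a)
E
```

```text
[0.55705874 0.05900531 0.07210343] [-3.14154756e+00 -6.61566554e-04  1.60681599e+00] [ 5.01192987e-01  1.01074324e-03 -2.33931657e+00]
```

View pics/w5c.png

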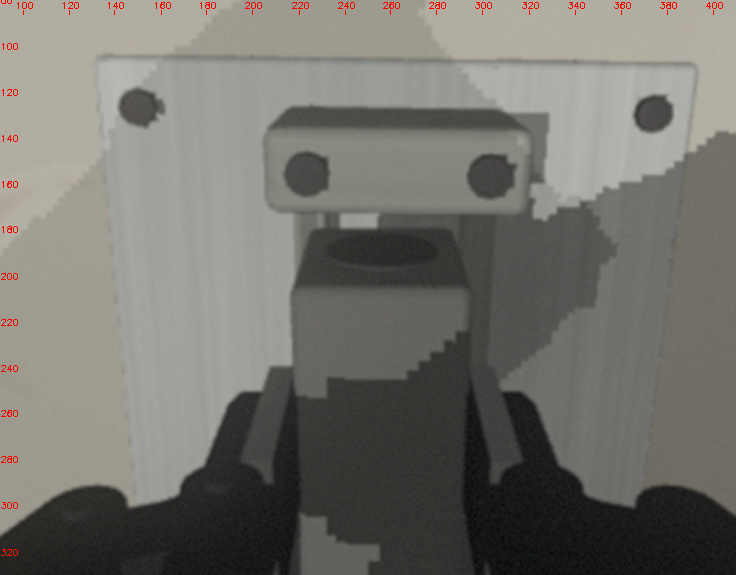

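The anvil's bolts are at crop (306,173) and (491,175), and its front top edge runs (270–525,212). The die's far top edge runs (291–470,287). So the die sits slightly left of the nest's middle, and I'll work out by how much.

```bash
python3 - <<'E'
from h import *
import pickle
c=pickle.load(open('w5.pkl','rb'))
cr=lambda x,y:np.array([90+x/2.3,80+y/2.3])
z0=.0721-.0226
for n,a,b,z in (('bed',(97,56),(696,64),.006),('bolts',(138,107),(653,113),.008),('anv front top',(270,212),(525,213),.046),('anv bolts',(306,173),(491,175),.047),('die top',(291,287),(470,288),z0+.04),('die bot',(310,229),(452,229),z0)):
    p,q=[atz('wrist',cr(*u),z,c) for u in (a,b)]; e=q-p
    print(n,((p+q)/2).round(4),'w',np.linalg.norm(e).round(4),'ang',np.arctan2(e[1],e[0]).round(4))
E
```

```text
bed [0.5592 0.1234 0.006 ] w 0.157 ang 0.0224
bolts [0.5594 0.1107 0.008 ] w 0.1363 ang 0.024
anv front top [0.5599 0.0926 0.046 ] w 0.0574 ang 0.0316
anv bolts [0.5597 0.1016 0.047 ] w 0.0407 ang 0.0246
die top [0.5562 0.0904 0.0895] w 0.0309 ang 0.0299
die bot [0.5563 0.0896 0.0495] w 0.0315 ang 0.0357
```

>>> send_rows --steps '[[0,[-0.2,0.35,0],[0,0,0.4]],[0,[0,0,1],[0,0,0]],[0,[0,0,1],[0,0,0]],[0,[0,0,0.5],[0,0,0]],[0,[0,0,0.5],[0,0,0]]]'

```text
time_s: 9.7
tcp_pos: [0.5606, 0.0562, 0.0406]
orientation: [-3.141, -0.0, 1.599]
wrist_force: [-0.4, 0.2, -1.2]
finger_gap: 0.356
grip_force: 60.5
```

>>> send_rows --steps '[[0,[0,0,0.4],[0,0,0]],[0,[0,0,0.3],[0,0,0]],[0,[0,0,0.2],[0,0,0]],[0,[0,0,0],[0,0,0]],[0,[0,0,0],[0,0,0]]]'

```text
time_s: 10.2
tcp_pos: [0.5609, 0.0561, 0.0324]
orientation: [3.141, -0.0, 1.599]
wrist_force: [0.5, 0.4, -2.1]
finger_gap: 0.355
grip_force: 60.5
```

>>> send_rows --steps '[[0,[0,0,0.2],[0,0,0]],[0,[0,0,0.1],[0,0,0]],[0,[0,0,0.1],[0,0,0]],[0,[0,0,0],[0,0,0]]]'

```text
time_s: 10.6
tcp_pos: [0.5609, 0.0561, 0.0287]
orientation: [3.142, 0.0, 1.599]
wrist_force: [-4.0, -2.1, 8.8]
finger_gap: 0.362
grip_force: 61.7
```

>>> send_rows --steps '[[0.6,[0,0,-0.1],[0,0,0]],[0.6,[0,0,0],[0,0,0]],[0.6,[0,0,0],[0,0,0]],[0.6,[0,0,0],[0,0,0]],[0.6,[0,0,-1],[0,0,0]]]'

```text
time_s: 11.1
tcp_pos: [0.5602, 0.056, 0.0387]
orientation: [-3.14, -0.0, 1.599]
wrist_force: [-0.6, -0.3, -0.0]
finger_gap: 0.601
grip_force: 0.0
```

>>> send_rows --steps '[[1,[0,0,-3],[0,0,0]],[1,[0,0,-4],[0,0,0]],[1,[0,0,-4],[0,0,0]],[1,[3,0,-3],[0,0,0]],[1,[0,0,0],[0,0,0]]]'

```text
time_s: 11.6
tcp_pos: [0.561, 0.0902, 0.1841]
orientation: [3.135, -0.002, 1.602]
wrist_force: [-1.0, -0.3, -0.2]
finger_gap: 1.003
grip_force: 0.0
```

```bash
python3 - <<'E'
from h import *
import pickle
o=monitor.get_obs(); print(o['tcp_pos'],o['orientation'],o['wrist_force'])
im,c=shot('wrist','w6.png'); pickle.dump(c,open('w6.pkl','wb'))
a=cv2.resize(cv2.imread('pics/w6.png')[134:384,100:420],None,fx=2.3,fy=2.3,interpolation=cv2.INTER_CUBIC)
for i in range(0,320,20): cv2.putText(a,str(100+i),(int(i*2.3)-8,8),0,.3,(0,0,255),1); cv2.line(a,(int(i*2.3),10),(int(i*2.3),14),(0,0,255),1)
for i in range(6,250,20): cv2.putText(a,str(134+i),(0,int(i*2.3)+3),0,.3,(0,0,255),1)
cv2.imwrite('pics/w6c.png',a)
E
```

```text
[0.56099591 0.09017436 0.18412619] [ 3.13549739e+00 -1.63157571e-03  1.60231370e+00] [-0.95900573 -0.31029731 -0.20701834]
```

View pics/w6c.png

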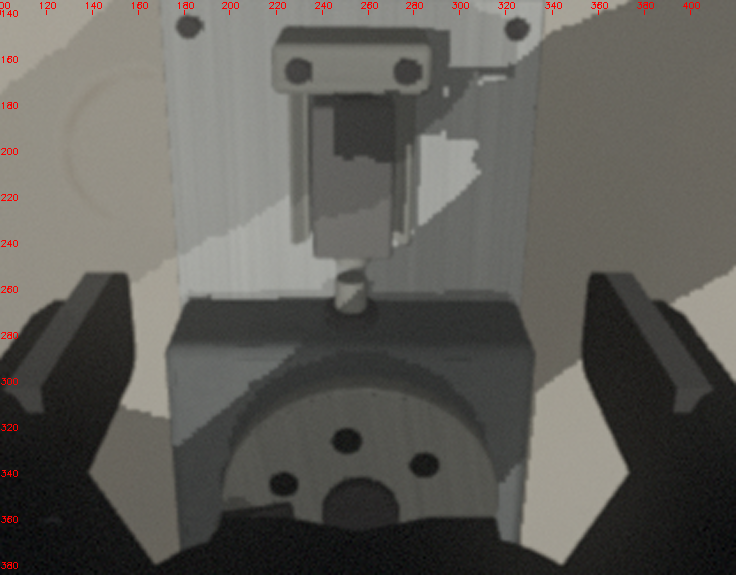

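The die lies in the nest between the walls. Its plunger, at crop (350,268), faces the ram, with a clear gap to both the anvil and the ram. Next I'll turn the gripper and look straight down on the wheel. I've now viewed all 10 pictures, so from here on I'll measure numerically.

>>> send_rows --steps '[[1,[0,0,-1.3],[0,0,7.9]],[1,[0,0,-1.3],[0,0,7.9]],[1,[0,0,-1.3],[0,0,7.9]],[1,[0,0,-1.3],[0,0,7.9]],[1,[0,0,-1.3],[0,0,7.9]]]'

```text
time_s: 12.15
tcp_pos: [0.5597, 0.0854, 0.2442]
orientation: [-3.141, 0.001, 0.903]
wrist_force: [0.7, 0.1, 0.1]
finger_gap: 0.998
grip_force: 0.0
```

>>> send_rows --steps '[[1,[0,0,0],[0,0,7.9]],[1,[0,0,0],[0,0,7.9]],[1,[0,0,0],[0,0,7.9]],[1,[0,0,0],[0,0,7.9]],[1,[0,0,0],[0,0,7.9]]]'

```text
time_s: 12.65
tcp_pos: [0.5597, 0.0854, 0.2436]
orientation: [-3.142, 0.001, 0.214]
wrist_force: [-0.4, 0.1, -0.2]
finger_gap: 0.999
grip_force: 0.0
```

>>> send_rows --steps '[[1,[-2.6,4,0],[0,0,0]],[1,[-2.6,4,0],[0,0,0]],[1,[-2.6,4,0],[0,0,0]],[1,[-2.6,4,0],[0,0,0]],[1,[0,0,0],[0,0,0]]]'

```text
time_s: 13.15
tcp_pos: [0.4909, -0.0994, 0.2435]
orientation: [3.14, 0.003, 0.211]
wrist_force: [0.2, 0.8, 0.5]
finger_gap: 0.998
grip_force: 0.0
```

```bash
python3 - <<'E'
from h import *
import pickle
o=monitor.get_obs(); print(o['tcp_pos'],o['orientation'],o['wrist_force'])
im,c=shot('wrist','w7.png'); print(c[1][:3,3].round(3)); pickle.dump(c,open('w7.pkl','wb'))
M={}
for k in ('handwheel','handle_mid'):
    for r in models.cut_out('wrist',k)[:2]:
        m=r['mask'].astype('uint8'); x,y,w,h=cv2.boundingRect(m); print(k,round(r['confidence'],2),r['point'],m.sum(),(x,y,w,h)); M.setdefault(k,r['mask'])
np.savez('w7.npz',**M)
m=M['handwheel'].astype('uint8'); x,y,w,h=cv2.boundingRect(m)
g=cv2.cvtColor(im,cv2.COLOR_RGB2GRAY); g=cv2.GaussianBlur(g,(3,3),0)
for th in (40,50,60):
    b=((g<th)[y:y+h,x:x+w]).astype('uint8')
    n,l,s,ce=cv2.connectedComponentsWithStats(b)
    print(th,[(s[i][4],s[i][2:4].tolist(),(ce[i]+[x,y]).round(1).tolist()) for i in range(1,n) if s[i][4]>15])
E
```

```text
[ 0.49089185 -0.09939512  0.24345138] [3.14042961e+00 2.70178484e-03 2.11174363e-01] [0.15002685 0.84480166 0.48049319]
[ 0.568 -0.083  0.386]
handwheel 0.72 [243.4, 78.9] 13971 (182, 8, 128, 149)
handle_mid 0.82 [241.2, 141.4] 626 (231, 127, 27, 29)
40 [(np.int32(122), [12, 13], [264.6, 44.1]), (np.int32(107), [11, 12], [282.3, 79.6]), (np.int32(64), [8, 10], [226.6, 111.3]), (np.int32(97), [11, 11], [263.0, 112.4]), (np.int32(625), [25, 33], [244.2, 140.4])]
50 [(np.int32(89), [10, 12], [226.2, 43.2]), (np.int32(135), [12, 13], [264.5, 44.1]), (np.int32(895), [33, 36], [245.6, 78.6]), (np.int32(110), [12, 12], [207.7, 78.2]), (np.int32(126), [13, 13], [282.4, 79.7]), (np.int32(90), [10, 11], [226.6, 111.2]), (np.int32(114), [11, 12], [263.0, 112.4]), (np.int32(905), [28, 45], [244.5, 135.9]), (np.int32(22), [8, 6], [277.5, 153.7])]
60 [(np.int32(160), [14, 15], [264.6, 44.1]), (np.int32(111), [11, 12], [226.0, 43.4]), (np.int32(999), [35, 37], [245.3, 78.7]), (np.int32(131), [12, 13], [207.6, 78.2]), (np.int32(145), [13, 14], [282.3, 79.6]), (np.int32(106), [11, 12], [226.4, 111.2]), (np.int32(136), [13, 14], [263.1, 112.4]), (np.int32(1800), [79, 46], [259.3, 140.1])]
```

```bash
python3 - <<'E'
from h import *
import pickle
c=pickle.load(open('w7.pkl','rb'))
H=[(226.0,43.4),(264.6,44.1),(282.3,79.6),(263.1,112.4),(226.4,111.2),(207.6,78.2)]
W=np.array([atz('wrist',u,.072,c)[:2] for u in H]); ax=W.mean(0); r=W-ax
print('axis holes',ax.round(4),'radii',np.linalg.norm(r,axis=1).round(4),'ang',np.degrees(np.arctan2(r[:,1],r[:,0])).round(1))
print('hub',atz('wrist',(245.3,78.7),.078,c).round(4))
im=cv2.imread('pics/w7.png'); g=cv2.cvtColor(im,cv2.COLOR_BGR2GRAY)
b=(g<40).astype('uint8'); n,l,s,ce=cv2.connectedComponentsWithStats(b); i=l[141,243]; ys,xs=np.where(l==i)
print(s[i]); 
for y in range(ys.min(),ys.max()+1,2): q=xs[ys==y]; print(y,q.min(),q.max(),end='; ')
m=np.load('w7.npz')['handle_mid']; ys,xs=np.where(m); print()
for y in range(ys.min(),ys.max()+1,2): q=xs[ys==y]; print(y,q.min(),q.max(),end='; ')
# predicted handle outline for candidate angle
for z in (.08,.099,.118):
    print('z',z,[ (round(a,2),proj('wrist',[*(ax+.05*np.array([-np.cos(a),-np.sin(a)])),z],c).round(1).tolist(), round(337.5*.011/(c[1][2,3]-z),1)) for a in (.1,.15,.2,.25)])
E
```

```text
axis holes [ 0.5679 -0.0737] radii [0.033  0.0331 0.033  0.0333 0.0328 0.0331] ang [  41.1  -19.1  -79.1 -138.8  160.5  101.2]
hub [ 0.568  -0.0741  0.078 ]
[231 124  26  33 639]
124 248 252; 126 241 252; 128 237 252; 130 236 253; 132 234 254; 134 234 255; 136 233 255; 138 233 255; 140 232 256; 142 232 256; 144 231 256; 146 232 255; 148 233 255; 150 234 254; 152 235 252; 154 237 251; 156 242 244; 
127 239 248; 129 236 252; 131 235 254; 133 233 255; 135 232 256; 137 232 256; 139 231 257; 141 231 256; 143 231 256; 145 232 256; 147 232 256; 149 233 255; 151 234 253; 153 236 251; 155 239 248; z 0.08 [(0.1, [239.2, 136.5], np.float64(12.1)), (0.15, [241.9, 136.7], np.float64(12.1)), (0.2, [244.7, 136.8], np.float64(12.1)), (0.25, [247.4, 136.8], np.float64(12.1))]
z 0.099 [(0.1, [238.2, 139.9], np.float64(12.9)), (0.15, [241.1, 140.2], np.float64(12.9)), (0.2, [244.0, 140.3], np.float64(12.9)), (0.25, [246.9, 140.2], np.float64(12.9))]
z 0.118 [(0.1, [237.0, 143.9], np.float64(13.8)), (0.15, [240.1, 144.1], np.float64(13.8)), (0.2, [243.2, 144.3], np.float64(13.8)), (0.25, [246.4, 144.2], np.float64(13.8))]
```

The wheel axis is at (0.568, -0.074), from six holes that fit a circle to 0.3 mm. The handle is at (0.519, -0.084), so it starts 0.2 rad off world -x. I'll go down and take it.

>>> send_rows --steps '[[1,[1,-0.3,3],[0,0,0]],[1,[1,-0.3,3.5],[0,0,0]],[1,[1.1,-0.3,3.5],[0,0,0.5]],[1,[0,0,3],[0,0,0]],[1,[0,0,1.5],[0,0,0]]]'

```text
time_s: 13.8
tcp_pos: [0.5208, -0.0754, 0.0967]
orientation: [-3.139, 0.003, 0.214]
wrist_force: [0.2, 0.1, 1.4]
finger_gap: 0.999
grip_force: 0.0
```

>>> send_rows --steps '[[1,[0,0,1.0],[0,0,0]],[0.6,[0,0,0],[0,0,0]],[0.4,[0,0,0],[0,0,0]],[0.35,[0,0,0],[0,0,0]],[0.35,[0,0,0],[0,0,0]]]'

```text
time_s: 14.3
tcp_pos: [0.5222, -0.0775, 0.0902]
orientation: [3.141, -0.001, 0.211]
wrist_force: [-0.0, 0.1, 0.1]
finger_gap: 0.35
grip_force: 0.0
```

```bash
python3 - <<'E'
from h import *
eyes.get_image('wrist'); c=cal('wrist')
for r in models.cut_out('wrist','handle_mid')[:2]: print(r['confidence'],r['point'],cv2.boundingRect(r['mask'].astype('uint8')),atz('wrist',r['point'],.105,c))
o=monitor.get_obs(); print(o['tcp_pos'],o['wrist_force'],proj('wrist',[.519,-.084,.118],c))
E
```

```text
[ 0.52193776 -0.07742559  0.08981859] [ 0.67628523 -0.53289428 -0.05487266] [269.1022927  299.42517198]
```

>>> send_rows --steps '[[0.45,[-0.4,0.5,0.3],[0,0,0]],[0.45,[0,0,0],[0,0,0]],[0.3,[0,0,0],[0,0,0]],[0.3,[0,0,0],[0,0,0]]]'

```text
time_s: 14.8
tcp_pos: [0.5188, -0.0829, 0.0863]
orientation: [-3.141, 0.0, 0.211]
wrist_force: [0.7, -0.1, 0.7]
finger_gap: 0.299
grip_force: 0.0
```

>>> send_rows --steps '[[0.2,[0,0,0],[0,0,0]],[0.2,[0,0,0],[0,0,0]],[0.2,[0,0,0],[0,0,0]],[0.2,[0,0,0],[0,0,0]]]'

```text
time_s: 15.2
tcp_pos: [0.519, -0.0828, 0.0865]
orientation: [-3.142, -0.0, 0.211]
wrist_force: [-0.9, 0.4, 5.0]
finger_gap: 0.235
grip_force: 58.6
```

The handle is gripped with almost no force on it. I'll write a stepper that fits the axis from the measured radius and the slide force, then gives the next rows.

```bash
cat > step.py <<'E'
import sys,json,os
from h import *
from scipy.optimize import least_squares as ls
deg=float(sys.argv[1]); n=int(sys.argv[2]) if len(sys.argv)>2 else 4
o=monitor.get_obs(); p=o['tcp_pos'][:2]; F=o['wrist_force'][:2]; yaw=.211
R=np.array([[np.cos(yaw),np.sin(yaw)],[np.sin(yaw),-np.cos(yaw)]])  # rows tool x,y
C0=np.array([.568,-.074])
S=json.load(open('S.json')) if os.path.exists('S.json') else dict(cmd=p.tolist(),smp=[],th=None)
cmd=np.array(S['cmd']); S['smp'].append([*p,*F])
def f(C):
    e=list((C-C0)/.002)
    for a in S['smp']:
        r=np.array(a[:2])-C; L=np.hypot(*r); s=-np.dot(a[2:],r/L)/2500; e.append((L-.05-s)/.0005)
    return e
C=ls(f,C0).x
if S['th'] is None: S['th']=[float(np.arctan2(*(p-C)[::-1])),0.]
r=p-C; u=r/np.hypot(*r); ang=np.arctan2(r[1],r[0]); th0,t=S['th']
turn=np.degrees((th0-ang)%(2*np.pi)); 
print('C',C.round(4),'turn meas',turn.round(1),'cmd',round(t,1),'radial F',(F@u).round(2),'slide mm',(-F@u/2.5).round(2),'tang F(cw)',(F@[u[1],-u[0]]).round(2),'t',round(o['time_s'],1),'grip',round(o['grip_force']),'z',o['tcp_pos'][2].round(4))
rows=[];z=[0,0,0]
for i in range(1,n+1):
    a=th0-np.radians(t+deg*i/n); d=(R@(C+.05*np.array([np.cos(a),np.sin(a)])-cmd)*100).round(2)
    cmd=cmd+R.T@(d/100); rows.append([.2,[*d.tolist(),0],z])
rows.append([.2,z,z]); S['cmd']=cmd.tolist(); S['th'][1]=t+deg
json.dump(S,open('S.json','w')); print(json.dumps(rows))
E
python3 step.py 12
```

```text
C [ 0.5679 -0.074 ] turn meas 0.0 cmd 0.0 radial F 0.81 slide mm -0.32 tang F(cw) 0.5 t 15.2 grip 59 z 0.0865
[[0.2, [-0.02, -0.26, 0], [0, 0, 0]], [0.2, [0.03, -0.26, 0], [0, 0, 0]], [0.2, [0.05, -0.26, 0], [0, 0, 0]], [0.2, [0.05, -0.26, 0], [0, 0, 0]], [0.2, [0, 0, 0], [0, 0, 0]]]
```

>>> send_rows --steps '[[0.2,[-0.02,-0.26,0],[0,0,0]],[0.2,[0.03,-0.26,0],[0,0,0]],[0.2,[0.05,-0.26,0],[0,0,0]],[0.2,[0.05,-0.26,0],[0,0,0]],[0.2,[0,0,0],[0,0,0]]]'

```text
time_s: 15.7
tcp_pos: [0.518, -0.0721, 0.0865]
orientation: [3.142, -0.0, 0.211]
wrist_force: [0.4, 0.3, 5.9]
finger_gap: 0.234
grip_force: 58.7
```

```bash
python3 step.py 14
```

```text
C [ 0.568  -0.0742] turn meas 12.5 cmd 12.0 radial F -0.36 slide mm 0.14 tang F(cw) 0.3 t 15.7 grip 59 z 0.0865
[[0.2, [0.09, -0.27, 0], [0, 0, 0]], [0.2, [0.1, -0.29, 0], [0, 0, 0]], [0.2, [0.12, -0.28, 0], [0, 0, 0]], [0.2, [0.13, -0.28, 0], [0, 0, 0]], [0.2, [0, 0, 0], [0, 0, 0]]]
```

>>> send_rows --steps '[[0.2,[0.09,-0.27,0],[0,0,0]],[0.2,[0.1,-0.29,0],[0,0,0]],[0.2,[0.12,-0.28,0],[0,0,0]],[0.2,[0.13,-0.28,0],[0,0,0]],[0.2,[0,0,0],[0,0,0]]]'

```text
time_s: 16.2
tcp_pos: [0.5199, -0.0603, 0.0865]
orientation: [3.141, -0.0, 0.212]
wrist_force: [-0.9, -0.1, 6.0]
finger_gap: 0.238
grip_force: 58.8
```

```bash
python3 step.py 20
```

```text
C [ 0.5679 -0.0736] turn meas 25.7 cmd 26.0 radial F 0.86 slide mm -0.34 tang F(cw) -0.37 t 16.2 grip 59 z 0.0865
[[0.2, [0.22, -0.43, 0], [0, 0, 0]], [0.2, [0.26, -0.36, 0], [0, 0, 0]], [0.2, [0.28, -0.33, 0], [0, 0, 0]], [0.2, [0.31, -0.31, 0], [0, 0, 0]], [0.2, [0, 0, 0], [0, 0, 0]]]
```

>>> send_rows --steps '[[0.2,[0.22,-0.43,0],[0,0,0]],[0.2,[0.26,-0.36,0],[0,0,0]],[0.2,[0.28,-0.33,0],[0,0,0]],[0.2,[0.31,-0.31,0],[0,0,0]],[0.2,[0,0,0],[0,0,0]]]'

```text
time_s: 16.7
tcp_pos: [0.5275, -0.044, 0.0865]
orientation: [3.141, -0.0, 0.212]
wrist_force: [-0.7, -0.6, 7.2]
finger_gap: 0.237
grip_force: 58.8
```

```bash
python3 step.py 24
```

```text
C [ 0.5679 -0.0734] turn meas 46.2 cmd 46.0 radial F 0.23 slide mm -0.09 tang F(cw) -0.92 t 16.7 grip 59 z 0.0865
[[0.2, [0.41, -0.35, 0], [0, 0, 0]], [0.2, [0.44, -0.28, 0], [0, 0, 0]], [0.2, [0.46, -0.24, 0], [0, 0, 0]], [0.2, [0.49, -0.19, 0], [0, 0, 0]], [0.2, [0, 0, 0], [0, 0, 0]]]
```

>>> send_rows --steps '[[0.2,[0.41,-0.35,0],[0,0,0]],[0.2,[0.44,-0.28,0],[0,0,0]],[0.2,[0.46,-0.24,0],[0,0,0]],[0.2,[0.49,-0.19,0],[0,0,0]],[0.2,[0,0,0],[0,0,0]]]'

```text
time_s: 17.2
tcp_pos: [0.5429, -0.03, 0.0864]
orientation: [3.141, -0.0, 0.211]
wrist_force: [-2.0, -1.9, 8.2]
finger_gap: 0.233
grip_force: 58.9
```

```bash
python3 step.py 24
```

```text
C [ 0.5679 -0.0735] turn meas 70.3 cmd 70.0 radial F -0.65 slide mm 0.26 tang F(cw) -2.7 t 17.2 grip 59 z 0.0864
[[0.2, [0.5, -0.12, 0], [0, 0, 0]], [0.2, [0.52, -0.08, 0], [0, 0, 0]], [0.2, [0.52, -0.03, 0], [0, 0, 0]], [0.2, [0.53, 0.02, 0], [0, 0, 0]], [0.2, [0, 0, 0], [0, 0, 0]]]
```

>>> send_rows --steps '[[0.2,[0.5,-0.12,0],[0,0,0]],[0.2,[0.52,-0.08,0],[0,0,0]],[0.2,[0.52,-0.03,0],[0,0,0]],[0.2,[0.53,0.02,0],[0,0,0]],[0.2,[0,0,0],[0,0,0]]]'

```text
time_s: 17.7
tcp_pos: [0.5627, -0.0237, 0.0864]
orientation: [3.142, 0.0, 0.211]
wrist_force: [-2.8, -1.0, 9.2]
finger_gap: 0.237
grip_force: 59.0
```

```bash
python3 step.py 24
```

```text
C [ 0.5679 -0.0736] turn meas 94.2 cmd 94.0 radial F -0.69 slide mm 0.27 tang F(cw) -2.9 t 17.7 grip 59 z 0.0864
[[0.2, [0.51, 0.09, 0], [0, 0, 0]], [0.2, [0.51, 0.14, 0], [0, 0, 0]], [0.2, [0.48, 0.18, 0], [0, 0, 0]], [0.2, [0.47, 0.24, 0], [0, 0, 0]], [0.2, [0, 0, 0], [0, 0, 0]]]
```

>>> send_rows --steps '[[0.2,[0.51,0.09,0],[0,0,0]],[0.2,[0.51,0.14,0],[0,0,0]],[0.2,[0.48,0.18,0],[0,0,0]],[0.2,[0.47,0.24,0],[0,0,0]],[0.2,[0,0,0],[0,0,0]]]'

```text
time_s: 18.2
tcp_pos: [0.5831, -0.0258, 0.0864]
orientation: [-3.141, 0.0, 0.211]
wrist_force: [-3.5, 1.0, 10.3]
finger_gap: 0.236
grip_force: 59.1
```

```bash
python3 step.py 24
```

```text
C [ 0.5679 -0.0736] turn meas 117.8 cmd 118.0 radial F -0.14 slide mm 0.06 tang F(cw) -3.65 t 18.2 grip 59 z 0.0864
[[0.2, [0.44, 0.28, 0], [0, 0, 0]], [0.2, [0.41, 0.33, 0], [0, 0, 0]], [0.2, [0.37, 0.37, 0], [0, 0, 0]], [0.2, [0.33, 0.41, 0], [0, 0, 0]], [0.2, [0, 0, 0], [0, 0, 0]]]
```

>>> send_rows --steps '[[0.2,[0.44,0.28,0],[0,0,0]],[0.2,[0.41,0.33,0],[0,0,0]],[0.2,[0.37,0.37,0],[0,0,0]],[0.2,[0.33,0.41,0],[0,0,0]],[0.2,[0,0,0],[0,0,0]]]'

```text
time_s: 18.7
tcp_pos: [0.6013, -0.0362, 0.0865]
orientation: [-3.141, -0.0, 0.211]
wrist_force: [-2.1, 1.4, 8.8]
finger_gap: 0.234
grip_force: 59.0
```

```bash
python3 step.py 24
```

```text
C [ 0.5679 -0.0736] turn meas 142.0 cmd 142.0 radial F -0.41 slide mm 0.16 tang F(cw) -2.52 t 18.7 grip 59 z 0.0865
[[0.2, [0.29, 0.44, 0], [0, 0, 0]], [0.2, [0.23, 0.46, 0], [0, 0, 0]], [0.2, [0.19, 0.49, 0], [0, 0, 0]], [0.2, [0.14, 0.51, 0], [0, 0, 0]], [0.2, [0, 0, 0], [0, 0, 0]]]
```

>>> send_rows --steps '[[0.2,[0.29,0.44,0],[0,0,0]],[0.2,[0.23,0.46,0],[0,0,0]],[0.2,[0.19,0.49,0],[0,0,0]],[0.2,[0.14,0.51,0],[0,0,0]],[0.2,[0,0,0],[0,0,0]]]'

```text
time_s: 19.2
tcp_pos: [0.6138, -0.0533, 0.0865]
orientation: [-3.141, -0.001, 0.211]
wrist_force: [-0.6, -0.6, 6.3]
finger_gap: 0.239
grip_force: 59.0
```

```bash
python3 step.py 16
```

```text
C [ 0.5678 -0.0736] turn meas 166.4 cmd 166.0 radial F -0.77 slide mm 0.31 tang F(cw) 0.34 t 19.2 grip 59 z 0.0865
[[0.2, [0.06, 0.34, 0], [0, 0, 0]], [0.2, [0.03, 0.35, 0], [0, 0, 0]], [0.2, [0.02, 0.35, 0], [0, 0, 0]], [0.2, [-0.02, 0.35, 0], [0, 0, 0]], [0.2, [0, 0, 0], [0, 0, 0]]]
```

>>> send_rows --steps '[[0.2,[0.06,0.34,0],[0,0,0]],[0.2,[0.03,0.35,0],[0,0,0]],[0.2,[0.02,0.35,0],[0,0,0]],[0.2,[-0.02,0.35,0],[0,0,0]],[0.2,[0,0,0],[0,0,0]]]'

```text
time_s: 19.7
tcp_pos: [0.6175, -0.067, 0.0865]
orientation: [3.141, -0.001, 0.211]
wrist_force: [-0.4, -1.4, 6.1]
finger_gap: 0.234
grip_force: 58.9
```

```bash
python3 step.py 20
```

```text
C [ 0.5678 -0.0736] turn meas 182.6 cmd 182.0 radial F -0.57 slide mm 0.23 tang F(cw) 1.36 t 19.7 grip 59 z 0.0865
[[0.2, [-0.05, 0.43, 0], [0, 0, 0]], [0.2, [-0.08, 0.43, 0], [0, 0, 0]], [0.2, [-0.13, 0.41, 0], [0, 0, 0]], [0.2, [-0.16, 0.41, 0], [0, 0, 0]], [0.2, [0, 0, 0], [0, 0, 0]]]
```

Half-way is past without trouble, so on through the return half.

>>> send_rows --steps '[[0.2,[-0.05,0.43,0],[0,0,0]],[0.2,[-0.08,0.43,0],[0,0,0]],[0.2,[-0.13,0.41,0],[0,0,0]],[0.2,[-0.16,0.41,0],[0,0,0]],[0.2,[0,0,0],[0,0,0]]]'

```text
time_s: 20.2
tcp_pos: [0.6167, -0.0849, 0.0865]
orientation: [3.141, -0.0, 0.21]
wrist_force: [0.2, -2.3, 5.8]
finger_gap: 0.236
grip_force: 59.0
```

```bash
python3 step.py 24
```

```text
C [ 0.5679 -0.0736] turn meas 203.2 cmd 202.0 radial F 0.76 slide mm -0.3 tang F(cw) 2.17 t 20.2 grip 59 z 0.0865
[[0.2, [-0.23, 0.47, 0], [0, 0, 0]], [0.2, [-0.28, 0.44, 0], [0, 0, 0]], [0.2, [-0.33, 0.41, 0], [0, 0, 0]], [0.2, [-0.37, 0.37, 0], [0, 0, 0]], [0.2, [0, 0, 0], [0, 0, 0]]]
```

>>> send_rows --steps '[[0.2,[-0.23,0.47,0],[0,0,0]],[0.2,[-0.28,0.44,0],[0,0,0]],[0.2,[-0.33,0.41,0],[0,0,0]],[0.2,[-0.37,0.37,0],[0,0,0]],[0.2,[0,0,0],[0,0,0]]]'

```text
time_s: 20.7
tcp_pos: [0.6079, -0.1043, 0.0865]
orientation: [3.141, 0.001, 0.21]
wrist_force: [-2.0, -2.6, 8.9]
finger_gap: 0.237
grip_force: 59.2
```

```bash
python3 step.py 24
```

```text
C [ 0.5679 -0.0737] turn meas 227.6 cmd 226.0 radial F -0.01 slide mm 0.0 tang F(cw) 3.35 t 20.7 grip 59 z 0.0865
[[0.2, [-0.4, 0.33, 0], [0, 0, 0]], [0.2, [-0.44, 0.29, 0], [0, 0, 0]], [0.2, [-0.47, 0.24, 0], [0, 0, 0]], [0.2, [-0.49, 0.19, 0], [0, 0, 0]], [0.2, [0, 0, 0], [0, 0, 0]]]
```

>>> send_rows --steps '[[0.2,[-0.4,0.33,0],[0,0,0]],[0.2,[-0.44,0.29,0],[0,0,0]],[0.2,[-0.47,0.24,0],[0,0,0]],[0.2,[-0.49,0.19,0],[0,0,0]],[0.2,[0,0,0],[0,0,0]]]'

```text
time_s: 21.2
tcp_pos: [0.5922, -0.1179, 0.0864]
orientation: [3.141, 0.001, 0.21]
wrist_force: [-4.4, -1.7, 9.2]
finger_gap: 0.231
grip_force: 59.4
```

```bash
python3 step.py 24
```

```text
C [ 0.5679 -0.0737] turn meas 251.4 cmd 250.0 radial F -0.58 slide mm 0.23 tang F(cw) 4.65 t 21.2 grip 59 z 0.0864
[[0.2, [-0.5, 0.14, 0], [0, 0, 0]], [0.2, [-0.52, 0.08, 0], [0, 0, 0]], [0.2, [-0.52, 0.03, 0], [0, 0, 0]], [0.2, [-0.53, -0.03, 0], [0, 0, 0]], [0.2, [0, 0, 0], [0, 0, 0]]]
```

>>> send_rows --steps '[[0.2,[-0.5,0.14,0],[0,0,0]],[0.2,[-0.52,0.08,0],[0,0,0]],[0.2,[-0.52,0.03,0],[0,0,0]],[0.2,[-0.53,-0.03,0],[0,0,0]],[0.2,[0,0,0],[0,0,0]]]'

```text
time_s: 21.7
tcp_pos: [0.5723, -0.1238, 0.0865]
orientation: [3.141, 0.001, 0.211]
wrist_force: [-4.8, 0.6, 7.8]
finger_gap: 0.237
grip_force: 59.3
```

```bash
python3 step.py 24
```

```text
C [ 0.5679 -0.0737] turn meas 275.1 cmd 274.0 radial F -1.01 slide mm 0.41 tang F(cw) 4.77 t 21.7 grip 59 z 0.0865
[[0.2, [-0.51, -0.08, 0], [0, 0, 0]], [0.2, [-0.51, -0.14, 0], [0, 0, 0]], [0.2, [-0.49, -0.18, 0], [0, 0, 0]], [0.2, [-0.46, -0.24, 0], [0, 0, 0]], [0.2, [0, 0, 0], [0, 0, 0]]]
```

>>> send_rows --steps '[[0.2,[-0.51,-0.08,0],[0,0,0]],[0.2,[-0.51,-0.14,0],[0,0,0]],[0.2,[-0.49,-0.18,0],[0,0,0]],[0.2,[-0.46,-0.24,0],[0,0,0]],[0.2,[0,0,0],[0,0,0]]]'

```text
time_s: 22.2
tcp_pos: [0.5519, -0.1211, 0.0865]
orientation: [-3.141, 0.001, 0.211]
wrist_force: [-3.7, 1.7, 8.1]
finger_gap: 0.233
grip_force: 59.2
```

```bash
python3 step.py 24
```

```text
C [ 0.5679 -0.0737] turn meas 298.9 cmd 298.0 radial F -0.45 slide mm 0.18 tang F(cw) 4.03 t 22.2 grip 59 z 0.0865
[[0.2, [-0.44, -0.29, 0], [0, 0, 0]], [0.2, [-0.41, -0.33, 0], [0, 0, 0]], [0.2, [-0.37, -0.37, 0], [0, 0, 0]], [0.2, [-0.33, -0.4, 0], [0, 0, 0]], [0.2, [0, 0, 0], [0, 0, 0]]]
```

>>> send_rows --steps '[[0.2,[-0.44,-0.29,0],[0,0,0]],[0.2,[-0.41,-0.33,0],[0,0,0]],[0.2,[-0.37,-0.37,0],[0,0,0]],[0.2,[-0.33,-0.4,0],[0,0,0]],[0.2,[0,0,0],[0,0,0]]]'

```text
time_s: 22.7
tcp_pos: [0.5341, -0.1105, 0.0865]
orientation: [-3.141, 0.0, 0.212]
wrist_force: [-0.8, 2.0, 6.2]
finger_gap: 0.233
grip_force: 59.1
```

```bash
python3 step.py 22
```

```text
C [ 0.568  -0.0736] turn meas 322.8 cmd 322.0 radial F -0.92 slide mm 0.37 tang F(cw) 1.94 t 22.7 grip 59 z 0.0865
[[0.2, [-0.26, -0.41, 0], [0, 0, 0]], [0.2, [-0.22, -0.42, 0], [0, 0, 0]], [0.2, [-0.19, -0.44, 0], [0, 0, 0]], [0.2, [-0.13, -0.46, 0], [0, 0, 0]], [0.2, [0, 0, 0], [0, 0, 0]]]
```

>>> send_rows --steps '[[0.2,[-0.26,-0.41,0],[0,0,0]],[0.2,[-0.22,-0.42,0],[0,0,0]],[0.2,[-0.19,-0.44,0],[0,0,0]],[0.2,[-0.13,-0.46,0],[0,0,0]],[0.2,[0,0,0],[0,0,0]]]'

```text
time_s: 23.2
tcp_pos: [0.5229, -0.0952, 0.0865]
orientation: [-3.141, -0.0, 0.212]
wrist_force: [-0.5, 1.4, 6.5]
finger_gap: 0.237
grip_force: 58.9
```

```bash
python3 step.py 15
```

```text
C [ 0.568  -0.0736] turn meas 344.6 cmd 344.0 radial F -0.17 slide mm 0.07 tang F(cw) 1.43 t 23.2 grip 59 z 0.0865
[[0.2, [-0.07, -0.32, 0], [0, 0, 0]], [0.2, [-0.05, -0.33, 0], [0, 0, 0]], [0.2, [-0.03, -0.32, 0], [0, 0, 0]], [0.2, [-0.0, -0.33, 0], [0, 0, 0]], [0.2, [0, 0, 0], [0, 0, 0]]]
```

>>> send_rows --steps '[[0.2,[-0.07,-0.32,0],[0,0,0]],[0.2,[-0.05,-0.33,0],[0,0,0]],[0.2,[-0.03,-0.32,0],[0,0,0]],[0.2,[0,-0.33,0],[0,0,0]],[0.2,[0,0,0],[0,0,0]]]'

```text
time_s: 23.7
tcp_pos: [0.5189, -0.083, 0.0865]
orientation: [-3.142, -0.0, 0.212]
wrist_force: [0.1, 0.6, 6.8]
finger_gap: 0.24
grip_force: 59.0
```

```bash
python3 step.py 0
```

```text
C [ 0.568  -0.0736] turn meas 359.3 cmd 359.0 radial F -0.17 slide mm 0.07 tang F(cw) 0.56 t 23.7 grip 59 z 0.0865
[[0.2, [-0.0, 0.0, 0], [0, 0, 0]], [0.2, [-0.0, 0.0, 0], [0, 0, 0]], [0.2, [-0.0, 0.0, 0], [0, 0, 0]], [0.2, [-0.0, 0.0, 0], [0, 0, 0]], [0.2, [0, 0, 0], [0, 0, 0]]]
```

The wheel reads 359° with almost no force. I'll let go, rise clear and look straight down again.

>>> send_rows --steps '[[0.5,[0,0,0],[0,0,0]],[0.5,[0,0,0],[0,0,0]],[0.6,[0,0,0],[0,0,0]],[0.6,[0,0,-1],[0,0,0]],[0.6,[0,0,-3],[0,0,0]]]'

```text
time_s: 24.2
tcp_pos: [0.5175, -0.0833, 0.1254]
orientation: [-3.14, 0.003, 0.211]
wrist_force: [-0.2, 0.1, 0.9]
finger_gap: 0.601
grip_force: 0.0
```

>>> send_rows --steps '[[0.6,[0,0,-4],[0,0,0]],[1,[-0.7,0.2,-4],[0,0,0]],[1,[-2,0.7,-3.7],[0,0,0]],[1,[0,0,0],[0,0,0]],[1,[0,0,0],[0,0,0]]]'

```text
time_s: 24.7
tcp_pos: [0.4943, -0.0983, 0.2444]
orientation: [3.14, -0.001, 0.21]
wrist_force: [-0.2, -0.2, -0.1]
finger_gap: 1.0
grip_force: 0.0
```

```bash
python3 - <<'E'
from h import *
o=monitor.get_obs(); print(o['tcp_pos'],o['orientation'],o['wrist_force'])
im,c=shot('wrist','w8.png'); g=cv2.GaussianBlur(cv2.cvtColor(im,cv2.COLOR_RGB2GRAY),(3,3),0)
for r in models.cut_out('wrist','handle_mid')[:1]: print(r['confidence'],r['point'],cv2.boundingRect(r['mask'].astype('uint8')))
n,l,s,ce=cv2.connectedComponentsWithStats((g<60).astype('uint8'))
H=[ce[i] for i in range(1,n) if 80<s[i][4]<200 and max(s[i][2:4])<18]
W=[atz('wrist',u,.072,c)[:2]-[.568,-.0737] for u in H]
print([(np.hypot(*w).round(4),np.degrees(np.arctan2(w[1],w[0])).round(1)) for w in W if .028<np.hypot(*w)<.038])
for r in models.cut_out('wrist','die_mid')[:1]: print('die',r['confidence'],atz('wrist',r['point'],.046,c))
E
```

```text
[ 0.49426376 -0.09833277  0.24438867] [ 3.13999105e+00 -1.24469686e-03  2.10204093e-01] [-0.22556797 -0.16727249 -0.09749859]
0.9 [244.7, 145.4] (231, 131, 26, 31)
[(np.float64(0.0328), np.float64(41.0)), (np.float64(0.0329), np.float64(-19.7)), (np.float64(0.033), np.float64(101.2)), (np.float64(0.033), np.float64(-79.7)), (np.float64(0.0329), np.float64(160.4)), (np.float64(0.0333), np.float64(-139.6))]
die 0.82 [0.56531781 0.05634303 0.046     ]
```

The wheel's holes are back within about 1° of where they started, and the die is still in the nest. Handing in.

```bash
python3 -c "
from bench import workorder; print(workorder.hand_in())"
```

```text
the job is handed in; nothing more can be done
None
```

The job is handed in, but `hand_in()` gave no verdict: the die is in the nest with its plunger to the ram, the wheel went one full clockwise turn to within about 1° of its start, and the measured slide strain stayed under 0.5 mm (I did not measure the plunger's depth directly).

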